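Clip an amplifier module into the test cradle

ROBOT

A 6-joint arm with a two-finger parallel gripper is mounted at the origin on the work surface. World frame = base frame: x ahead of the robot, y to its left, z up, the work surface at z = 0. Lengths are in m, angles in rad, forces in N, time in s.
With the tool pointing down it reaches from about 0.35 to 0.85 m from the base axis. Payload 8.1 kg.
Tool frame: the origin (TCP) lies between the finger pads; the fingertips stand 8 mm ahead of it and the grasp point (between the pads) lies 11 mm behind it; z points along the fingers, x is the direction in which the jaws open and shut, and the axes are right-handed (so a half turn about z gives the same grasp; the last joint's range is limited). The gripper opens to 93 mm and grips with 3 to 60 N. Pads are 15 mm wide; open, the fingers measure 128 mm over their backs; the gripper's body (75 mm by 188 mm) begins 65 mm behind the grasp point.
Start: joints at [1.215, 0.13, 1.488, -0, 1.523, -0.085], TCP at [0.16, 0.578, 0.227] pointing down, gripper open.
Joint ranges: [-2.96, 2.96], [-0.89, 2.26], [0.02, 2.5], [-1.34, 4.48], [0, 2.73], [-2.66, 2.66]. Speed limits (rad/s): [2.39, 2.39, 2.79, 3.14, 3.14, 3.14].

INTERFACE

Orientations are given as a unit quaternion [x, y, z, w].
In Python, from rig import get_state, grab_frame, camera_params, ticket gives the robot as it stands.
- The arm moves only by the tool move_arm, never from a script. Its argument "targets" is a list of rows, each a list of 4 numbers: the shift along the tool's x, y, z in cm, then the turn about the tool's z in rad. In form: [[dx, dy, dz, turn], ...]. A call has 1 to 20 rows; each row shifts and turns the pose as measured when the row begins, along the tool's axes as they then stand; what a row does not reach is not made up. A row lasts 1/8 s, in which the tool goes at most 62.5 mm and 10.7 degrees, less where a joint would pass 70% of its speed; a pose out of reach is approached as far as the arm can. A call is refused whole if a number of a shift passes 6.25 or a number of a turn 0.188, either way. A call with a gripper value outside its range is refused whole. "claw" is the closure, from 0 (fully open) to 1 (shut), set as the call begins (left out, the last holds). The fingers move at their own pace and stop on an object; the grip force is fixed at half the most. Time passes only in rows, so rows that do not move let the fingers close. It gives the time, the measured TCP pose, the force and the opening at its end, in the units of the state.
- get_state(): the state, without advancing time (a new reading comes with each control period).
- grab_frame(name): name is "scene" or "top" or "wrist"; returns (picture, depth): 400x640x3 uint8, blue, green, red; 400x640 float32, m along the optical axis (not along the pixel's ray), 0 where there is no reading.
- camera_params(name): a dict with "K" (3x3 intrinsics, pixels), "k1" (the pictures are not rectified: a ray, as slopes to the right and down, at radius r is drawn at 1 + k1 r^2 times it, then the intrinsics apply), "eye" and "attitude" of the camera in the world. Camera axes: x right, y down, z forward; pixel columns grow to the right and rows downward; lengths in m; the calibration is good to about 2 mm. A picture is of the moment at which its call begins: read the wrist's pose just before it. camera_params takes no time and is no camera call; for the wrist camera it gives the pose at the moment of the call.
- ticket.job_done(): hands the job in, once; it reports no verdict.
The state is a dict: "time": time; "joint_pos": joint angles; "dq": joint speeds; "tau": joint torques, N m; "tool_pos": TCP position; "ee_rot": TCP orientation; "contact_force": force on the tool from outside, world axes, zero at the start; "wrist_torque": the same for the moment, N m; "gripper_width": finger opening in m.
Only numpy, scipy, OpenCV 4.12 (cv2) and the standard library are available. Lean on these libraries where they do the work, as an engineer would, in place of code of your own. Each camera call takes 0.05 s, during which the arm holds its last target. There are 200 camera calls.

TASK

Load the amplifier module with the black heat sink into the test cradle: press the red thumb tab of the spring clip down with one fingertip and keep it down while your other fingertip pushes the module, by the back of its heat sink, along the guides and beneath the raised jaw until it is fully home against the end stop. Then let the tab come up so that the jaw clamps the module, and move clear. The module is only pushed, never picked up, and everything else on the bench stays where it is.

Things in the scene. Friction and masses are not known exactly. Their poses are not given: they have to be found in the camera images.
- cradle: Test cradle, fixed: grey base plate 190 (x) x 180 (y) mm, its upper face (the bed) 14 mm above the table. Origin: plate centre at table height; z up; x is the way the module is pushed, towards the clip. Red and black terminal posts, 19 mm tall over the bed, stand at y = +70, x = -75 to -9 mm.
- stop (a point): Middle of the foot of the end stop's face, on the bed, at cradle x = +37 mm, y = 0; the grey stop is 8 mm tall. The clip's two pivot ears stand at its ends: 18 mm tall over the bed, cradle x = 37 to 47 mm, |y| = 20 to 23 mm (2 mm thick feet out to 33 mm).
- guides (a point): Point on the bed midway between the two aluminium guides, at their open end (cradle x = -63 mm, y = 0). They run along x to +37 mm: inner faces at y = +-29.5 mm, outer at +-37.5 mm, 10.5 mm tall over the bed, with lips that overhang the module's edges (gap between lips 51 mm).
- clip: Spring clip (red thumb tab, steel jaw 30 mm wide). Origin on its pivot, which lies along cradle y at cradle x = +40 mm, 26 mm above the table; axes as the cradle's at rest. Pressing the tab turns it about +y by up to 0.5 rad (stop). Spring: at mid tab about 4 N starts it, 8.5 N holds it fully down. Turned about 0.2 when the jaw rests on the module's plate.
- tab (a point): Middle of the upper face of the red thumb tab, a flat plate 34 x 34 x 2.5 mm reaching 4 to 38 mm out from the pivot, away from the module; it turns with the clip. At rest: cradle x = +57 mm, 38 mm above the table, rising outwards at 0.5 rad (outer end 46 mm up). Fully down: level, upper face 28 mm above the table, middle at cradle x = +61 mm.
- jaw_tip (a point): Lowest point of the jaw's black rubber tip (4 mm thick, 30 mm wide), which clamps the module. At rest it is 1 mm above the bed at cradle x = +27 mm and bars the module; with the tab fully down it is about 8.5 mm above the bed, at cradle x = +23 mm.
- module: Amplifier module, 0.12 to 0.2 kg: aluminium plate 60 (x) x 56 (y) x 4 mm, green board, black finned heat sink 40 mm wide, x = -2 to +12 mm, top at z = 30 mm. Origin: centre of the underside; x towards the bare front flange (18 mm) that goes beneath the jaw. Starts flat on the bed between the guides, 1.5 mm play each side, 16 to 24 mm short of home (home: at cradle x = +7 mm).
- sink_back (a point): Middle of the upright back face of the module's heat sink, 34 mm above the table: the face to push, 2 mm behind the module's origin. Behind it the board is low (9 mm over the module's underside at most) but for two capacitors 16 mm tall, 7 mm across, at module x = -20, y = +-18 mm.
- screwdriver: Yellow-handled screwdriver, 150 mm long, lying on the cradle's base plate beside the right-hand guide (cradle y about -68 mm).
- screw_tin: Small round steel bowl of brass screws, 42 mm across, 18 mm tall, on the base plate near cradle x = 62, y = 62 mm.
- spare_module: A second module like the first but with a bare silver heat sink, on the table; leave it.
- remote: Black remote control 165 x 45 x 18 mm, on the table.
- mouse: Black computer mouse 105 x 60 x 33 mm, on the table.
- multimeter: Yellow multimeter 140 x 75 x 45 mm, on the table.
- bodypack: Grey wireless microphone bodypack 95 x 64 x 22 mm with a short aerial, on the table.
- water_bottle: Small clear water bottle, 64 mm across, 190 mm tall, standing on the table.
Not all that is in view belongs to the job. What is shaped like the module but blue is not meant.

How it is judged:
On the way, in this order (a step that is already met when the one before it is completed fails the run):
1. a fingertip holds the thumb tab down, jaw raised, with the module still in front of the jaw (angle between clip's own z axis and vertical above 0.28 rad and contact force between the fingers and clip above 1 N and x of module in the frame of cradle below -0.004 m), for 0.1 s.
2. the module is fully home while the tab is still held down by a fingertip (x of module in the frame of cradle above 0.0045 m and angle between clip's own z axis and vertical above 0.28 rad and contact force between the fingers and clip above 1 N), for 0.1 s.
At the end, for the whole second after the job is handed in: The module lies flat, at rest, within 2.5 mm of fully home against the end stop, and the released clip's jaw rests on its base plate (clip turned 0.14 to 0.27 rad) and presses it with more than 1.5 N (x of module in the frame of cradle between 0.0045 and 0.0095 m and angle between clip's own z axis and vertical between 0.14 and 0.27 rad and contact force between clip and module above 1.5 N and linear speed of module below 0.01 m/s and angle between module's own z axis and vertical below 0.05 rad); the robot touches nothing.
It fails at once if the module is lifted more than 8 mm off the bed or tipped more than 0.25 rad (z of module in the frame of cradle above 0.022 m or angle between module's own z axis and vertical above 0.25 rad).
It fails at once if another thing on the bench is moved more than 20 mm (distance of any of screwdriver, screw_tin, spare_module, remote, mouse, multimeter, bodypack, water_bottle from where it was at the start of the episode above 0.02 m).
It fails at once if the water bottle is tipped over (angle between water_bottle's own z axis and vertical above 0.4 rad).
It also fails if it takes over 38 s, if anything falls off the work surface, if the arm or the gripper's body presses on something with over 40 N, if the wrist force passes 120 N, or if a joint passes its speed limit or range.

## Working session

There is one attempt and no reset: what is moved stays moved. The work goes in short steps, Python scripts to look and compute and a tool call to move; the robot and the scene stay as the last step left them, time stands still between calls to the robot, and variables do not carry over. Pictures are saved under pics/ and viewed, about 8 in all and at most 12, crops included, and the job is handed in when it is done.

Besides the shell and the picture viewer there is one more tool, called after ">>>" as a command line: name --pt "numbers of a row" for each row, then --argument value for the rest. move_arm: Moves the arm, as the interface text tells. Its arguments: {"type":"object","properties":{"targets":{"type":"array","items":{"type":"array","items":{"type":"number"}}},"claw":{"type":"number"}},"required":["targets"]}

```bash
ls; mkdir -p pics; cat > h.py <<'E'
import numpy as np, cv2
from rig import get_state, grab_frame, camera_params, ticket
E
python3 - <<'E'
from h import *
print(get_state())
for n in ("scene","top","wrist"):
    print(n,camera_params(n))
for n in ("scene","top"):
    p,d=grab_frame(n); cv2.imwrite(f"pics/{n}0.png",p); np.save(f"{n}0.npy",d)
E
```

```text
pics
{'time': 0.0, 'joint_pos': array([ 1.21458408e+00,  1.31110522e-01,  1.48925783e+00,  1.53360205e-05,
        1.52302187e+00, -8.54120246e-02]), 'dq': array([-0.00130188,  0.00031798,  0.00058482, -0.00051593, -0.0015678 ,
        0.00066769]), 'tau': array([-3.11866033e-04, -5.59822190e+01, -4.91763926e+01,  7.66627654e-02,
        3.49953223e-02, -1.27782032e-04]), 'tool_pos': array([0.16028867, 0.57762161, 0.22562948]), 'ee_rot': array([ 7.96084881e-01,  6.05184315e-01, -7.63400409e-04,  4.74438862e-04]), 'contact_force': array([0.03211421, 0.0359607 , 0.15837496]), 'wrist_torque': array([-0.04903213, -0.01231487, -0.0066355 ]), 'gripper_width': 0.09262390495289209}
scene {'K': array([[438.22076999,   0.        , 320.19453999],
       [  0.        , 438.22076999, 200.94395653],
       [  0.        ,   0.        ,   1.        ]]), 'k1': -0.05690934490035974, 'eye': array([1.04191686, 0.37446766, 0.99753844]), 'attitude': array([ 0.44143502,  0.85351859, -0.24939567, -0.12017879])}
top {'K': array([[429.95261985,   0.        , 321.46575771],
       [  0.        , 429.95261985, 195.29654279],
       [  0.        ,   0.        ,   1.        ]]), 'k1': -0.007097419194550918, 'eye': array([ 0.35484706, -0.00402189,  1.27799662]), 'attitude': array([ 0.71162658, -0.69606405,  0.07038929, -0.06424794])}
wrist {'K': array([[276.39340141,   0.        , 319.25618129],
       [  0.        , 276.39340141, 204.3411968 ],
       [  0.        ,   0.        ,   1.        ]]), 'k1': 0.011978155632763648, 'eye': array([0.08626107, 0.59811978, 0.38365376]), 'attitude': array([0.78835864, 0.59922287, 0.08379358, 0.11136086])}
```

View pics/top0.png

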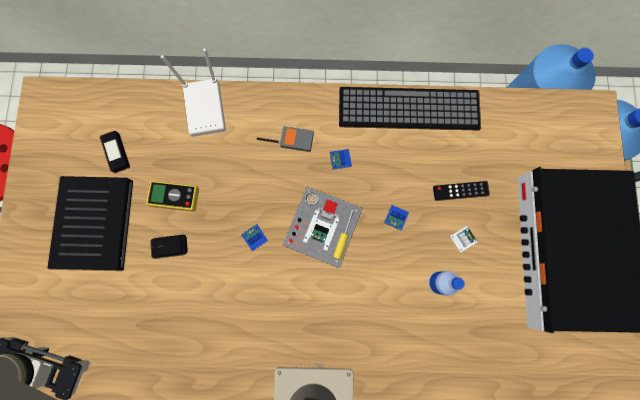

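View pics/scene0.png

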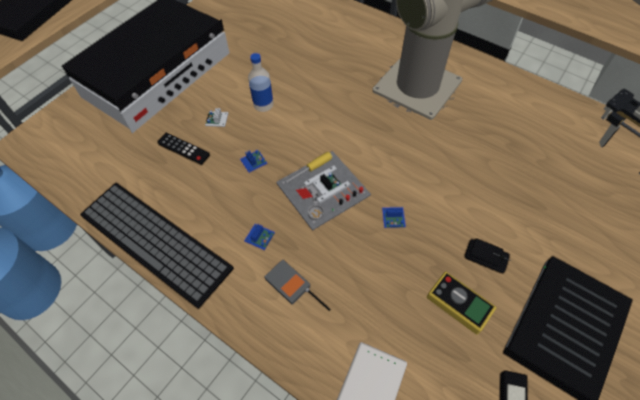

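The top view shows the cradle at about (322,228), with the red tab at (330,207) and the black sink at (320,233). The scene view shows the same cradle at about (323,190). Next I'll fit the cradle pose.

```bash
cat >> h.py <<'E'
from scipy.spatial.transform import Rotation as R
def rays(c,uv):
    K=c["K"]; uv=np.atleast_2d(np.float64(uv))
    D=np.array([c["k1"],0,0,0,0.])
    n=cv2.undistortPoints(uv[:,None],K,D)[:,0]
    return R.from_quat(c["attitude"]).apply(np.c_[n,np.ones(len(n))])
def onplane(c,uv,z):
    r=rays(c,uv); return c["eye"]+r*((z-c["eye"][2])/r[:,2])[:,None]
def red(p):
    h=cv2.cvtColor(p,cv2.COLOR_BGR2HSV); return ((((h[...,0]<8)|(h[...,0]>172))&(h[...,1]>150)&(h[...,2]>90))*255).astype(np.uint8)
E
python3 - <<'E'
from h import *
p=cv2.imread("pics/top0.png"); c=camera_params("top")
h=cv2.cvtColor(p,cv2.COLOR_BGR2HSV)
m=np.zeros(p.shape[:2],np.uint8); m[175:280,270:375]=((h[...,1]<45)*255)[175:280,270:375]
m=cv2.morphologyEx(m,cv2.MORPH_OPEN,np.ones((3,3)))
k=max(cv2.findContours(m,0,2)[0],key=cv2.contourArea)
w=onplane(c,k[:,0],.014)[:,:2]
print(cv2.minAreaRect(np.float32(w*1000)), cv2.boxPoints(cv2.minAreaRect(np.float32(w*1000))))
n,l,s,ce=cv2.connectedComponentsWithStats(red(p))
for i in range(1,n):
    if s[i,4]>4: print(s[i],ce[i],onplane(c,ce[i],.038))
cv2.imwrite("pics/c1.png",cv2.resize(p[175:280,270:375],None,fx=5,fy=5))
E
```

```text
((506.5900573730469, -16.935104370117188), (178.56309509277344, 188.7882843017578), 69.68077087402344) [[ 387.06677   -67.88248 ]
 [ 564.10724  -133.43929 ]
 [ 626.11334    34.012268]
 [ 449.07288    99.56908 ]]
[  0 124  14  77 643] [  4.43390358 154.98755832] [[0.6947296  0.93453142 0.038     ]]
[522 183   4  17  48] [523.35416667 191.16666667] [[ 0.62063783 -0.61005156  0.038     ]]
[438 186   3   4  10] [439.  187.8] [[ 0.62495561 -0.35938351  0.038     ]]
[185 201   4   5  16] [186.6875 203.1875] [[0.56176557 0.38055913 0.038     ]]
[323 200  14  14 126] [329.9047619  206.29365079] [[ 0.56216365 -0.03765144  0.038     ]]
[295 225   4   4  12] [296.25       226.41666667] [[0.50089619 0.05876297 0.038     ]]
[289 239   4   4  12] [290.5 240.5] [[0.45984282 0.07398656 0.038     ]]
```

View pics/c1.png

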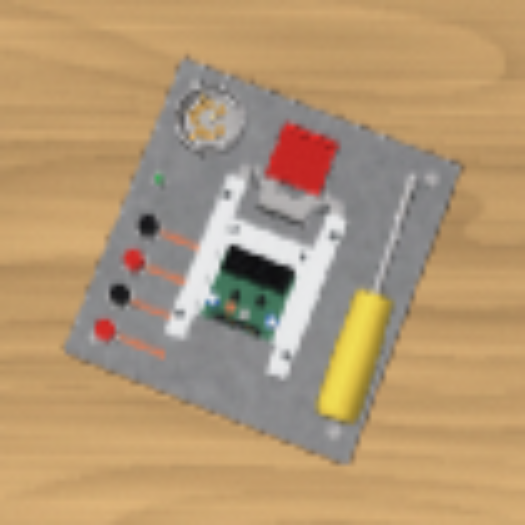

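The crop shows the plate, the red tab at about (305,157) and the black sink at about (258,265). The spring clip sits on the upper side. The cradle fits at (506.6, -16.9) mm with yaw -0.355, which agrees with the red tab position.

>>> move_arm --pt "0 0 0 0.184" --pt "0 0 0 0.184" --pt "0 0 0 0.184" --pt "0 0 0 0.184" --pt "0 0 0 0.184" --pt "0 0 0 0.184" --pt "0 0 0 0.184" --pt "0 0 0 0.184" --pt "0 0 0 0.184" --pt "4.8 3.8 0 0" --pt "4.8 3.8 0 0" --pt "4.8 3.8 0 0" --pt "4.8 3.8 0 0" --pt "4.8 3.8 0 0" --pt "4.8 3.8 0 0" --pt "4.8 3.8 0 0" --pt "4.8 3.8 0 0" --pt "4.8 3.8 0 0" --claw 0.1

```text
time: 2.35
tool_pos: [0.4298, 0.0836, 0.2204]
ee_rot: [0.981, -0.192, -0.001, 0.008]
contact_force: [0.8, 0.7, 1.0]
gripper_width: 0.0837
```

>>> move_arm --pt "4.2 2.2 2 -0.015" --pt "4.2 2.2 2 -0.015" --pt "4 2.2 2 0" --pt "0 0 0 0" --pt "0 0 0 0"

```text
time: 2.98
tool_pos: [0.5235, -0.0319, 0.1586]
ee_rot: [0.984, -0.18, -0.002, 0.008]
contact_force: [-0.4, 0.2, 0.1]
gripper_width: 0.0836
```

```bash
python3 - <<'E'
from h import *
s=get_state(); print(s["time"],s["tool_pos"],s["ee_rot"],s["gripper_width"],s["contact_force"])
c=camera_params("wrist"); p,d=grab_frame("wrist"); cv2.imwrite("pics/w1.png",p); print(c["eye"],c["attitude"])
np.save("w1d.npy",d)
E
```

```text
2.975 [ 0.52346049 -0.03194821  0.15863214] [ 0.98362391 -0.18003885 -0.00235754  0.00802859] 0.08355954376715855 [-0.39372213  0.18118419  0.12862595]
[0.55191021 0.04200863 0.31538394] [ 0.97287009 -0.17806893 -0.02771636  0.14507603]
```

View pics/w1.png

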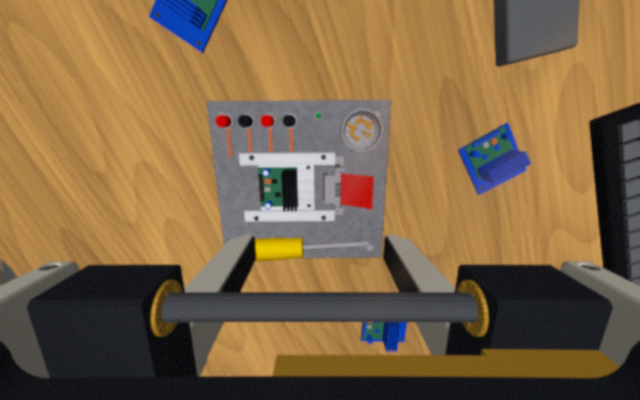

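The wrist view shows the cradle with the red tab at about (357,191), the sink at about (290,189), the guides at rows 159 and 216, and the fingers at the bottom.

```bash
python3 - <<'E'
from h import *
p=cv2.imread("pics/w1.png"); c=camera_params("wrist")
h=cv2.cvtColor(p,cv2.COLOR_BGR2HSV)
m=np.zeros(p.shape[:2],np.uint8); m[90:235,200:400]=((h[...,1]<50)*255)[90:235,200:400]
m=cv2.morphologyEx(m,cv2.MORPH_OPEN,np.ones((3,3)))
k=max(cv2.findContours(m,0,2)[0],key=cv2.contourArea)
w=onplane(c,k[:,0],.014)[:,:2]*1000
# far edge (cradle y=+90) from topmost pixels, left & right edges (x=-95,+95)
def fit(uv,z):
    q=np.float32(onplane(c,uv,z)[:,:2]*1000); l=cv2.fitLine(q,cv2.DIST_HUBER,0,.01,.01).ravel(); return l
P=k[:,0]
top=np.array([[u,np.min(np.where(m[:,u]>0))] for u in range(225,375,3)])
L=np.array([[np.min(np.where(m[v]>0)),v] for v in range(110,225,3)])
Rr=np.array([[np.max(np.where(m[v]>0)),v] for v in range(110,225,3)])
for n,e in (("top",top),("L",L),("R",Rr)):
    l=fit(e,.014); print(n,l,np.degrees(np.arctan2(l[1],l[0])))
yaw=np.arctan2(*(fit(top,.014)[[1,0]])); 
if abs(yaw)>1.6: yaw-=np.sign(yaw)*np.pi
ex=np.array([np.cos(yaw),np.sin(yaw)]); ey=np.array([-ex[1],ex[0]])
cx=(fit(L,.014)[2:]@ex+fit(Rr,.014)[2:]@ex)/2; cy=fit(top,.014)[2:]@ey-90
ctr=cx*ex+cy*ey; print("yaw",yaw,"ctr",ctr,"len",fit(Rr,.014)[2:]@ex-fit(L,.014)[2:]@ex)
def cr(uv,z): 
    q=onplane(c,uv,z)[:,:2]*1000-ctr; return np.c_[q@ex,q@ey]
r=red(p); n,l,s,ce=cv2.connectedComponentsWithStats(r)
for i in range(1,n):
    if s[i,4]>30: print("red",s[i],cr(ce[i],.038))
# guides: white bright pixels
g=(((h[...,2]>205)&(h[...,1]<40))*255).astype(np.uint8); g[:140]=0;g[235:]=0;g[:,:225]=0;g[:,345:]=0
n,l,s,ce=cv2.connectedComponentsWithStats(g)
for i in range(1,n):
    if s[i,4]>60: print("white",s[i],cr(ce[i],.0245))
b=((h[...,2]<55)*255).astype(np.uint8); b[:165]=0;b[212:]=0;b[:,:255]=0;b[:,315:]=0
n,l,s,ce=cv2.connectedComponentsWithStats(b)
for i in range(1,n):
    if s[i,4]>30: print("black",s[i],cr(ce[i],.044), cr([[s[i,0],ce[i][1]],[s[i,0]+s[i,2],ce[i][1]]],.044))
t=get_state(); q=t["tool_pos"][:2]*1000-ctr; a=R.from_quat(t["ee_rot"]).as_matrix()
print("tcp in cradle",q@ex,q@ey,t["tool_pos"][2],"toolyaw",np.arctan2(a[1,0],a[0,0]),a[:,2])
cv2.imwrite("pics/w1c.png",cv2.resize(p[85:270,200:400],None,fx=4,fy=3.2))
E
```

```text
top [ 9.3544447e-01 -3.5347366e-01  5.3284772e+02  6.8856041e+01] -20.699926
L [3.4586081e-01 9.3828583e-01 4.2647845e+02 3.5252605e+01] 69.76565
R [ 3.437317e-01  9.390679e-01  5.996951e+02 -3.265149e+01] 69.89561
yaw -0.3612819 ctr [506.08072 -17.24054] len 186.03693
red [215 115  15  12 133] [[-72.15679476  70.90680156]]
red [261 115  12  12 120] [[-29.66369903  71.11499436]]
red [341 174  32  35 986] [[59.52210783  1.98250072]]
white [ 240  154   94   55 1421] [[-6.02034324 21.54724553]]
white [245 211  88  10 606] [[-14.19514364 -30.01808716]]
black [282 170  15  39 521] [[-9.60802065  5.77274617]] [[-16.54595567   5.77205854]
 [ -1.41690563   5.77323991]]
black [259 175   5  26  67] [[-37.43983484   6.8682332 ]] [[-39.66360311   6.86769704]
 [-34.62981244   6.86887211]]
tcp in cradle 21.26149720595852 -7.502249576692457 0.1586265437141149 toolyaw -0.36153493599160624 [-0.00742417 -0.01514778 -0.9998577 ]
```

View pics/w1c.png

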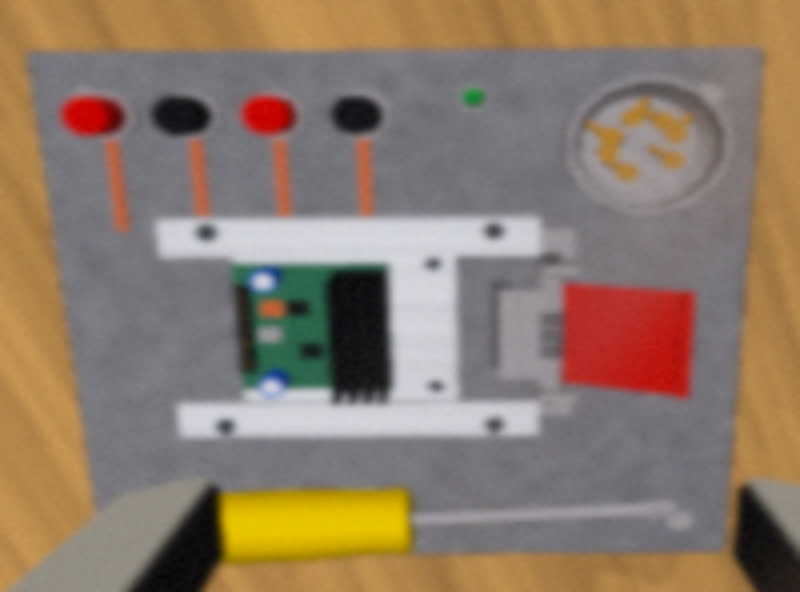

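>>> move_arm --pt "-0.1 -0.5 2 0" --pt "0 -0.5 2.5 0" --pt "0 0 2.5 0" --pt "0 0 2 0" --pt "0 0 0 0" --pt "0 0 0 0"

```text
time: 3.78
tool_pos: [0.5238, -0.0166, 0.0649]
ee_rot: [0.984, -0.176, -0.001, 0.008]
contact_force: [0.8, 0.8, 0.5]
gripper_width: 0.0833
```

```bash
cat > look.py <<'E'
from h import *
import sys
s=get_state(); ctr=np.array([507.7,-16.8]); ex=np.array([np.cos(-.358),np.sin(-.358)]); ey=np.array([-ex[1],ex[0]])
q=s["tool_pos"][:2]*1000-ctr; a=R.from_quat(s["ee_rot"]).as_matrix()
print(s["time"],"tcp",s["tool_pos"],"cradle",q@ex,q@ey,"yaw",np.arctan2(a[1,0],a[0,0]),"w",s["gripper_width"],s["contact_force"])
for n in sys.argv[2:]:
    p,d=grab_frame(n); cv2.imwrite(f"pics/{n}{sys.argv[1]}.png",p)
    if n=="scene": cv2.imwrite(f"pics/{n}{sys.argv[1]}c.png",cv2.resize(p[120:240,260:390],None,fx=5,fy=5,interpolation=2))
E
python3 look.py 2 wrist scene
```

```text
3.775 tcp [ 0.52380372 -0.01661426  0.06492916] cradle 15.017653329331417 5.8167405788458035 yaw -0.3540704586352576 w 0.08332546549891717 [0.81835645 0.79508355 0.53711495]
```

View pics/wrist2.png

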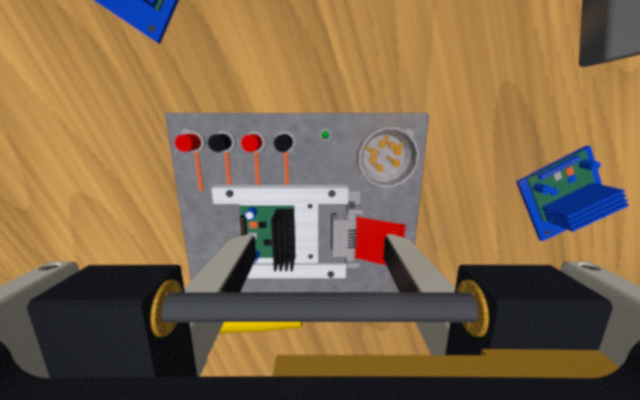

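View pics/scene2c.png

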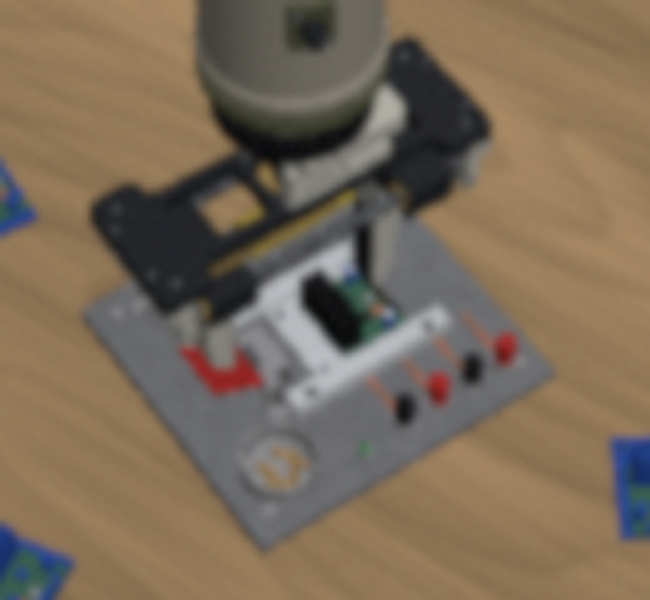

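The wrist view shows the left fingertip by the board behind the sink, at about (248,240), and the right fingertip over the tab, at about (393,240). The scene view agrees. The kinematics put the hand about 6 mm too far in +y and 4 mm short in x, so I'll correct that first.

>>> move_arm --pt "0.4 0.5 0 0" --pt "0 0 0 0" --pt "0 0 0 0"

```text
time: 4.25
tool_pos: [0.5277, -0.0238, 0.0673]
ee_rot: [0.984, -0.176, 0.001, 0.007]
contact_force: [-0.5, 0.0, -0.0]
gripper_width: 0.0838
```

```bash
python3 look.py 3 wrist; python3 - <<'E'
from h import *
# project pad-inner tips and expected features into the wrist view for a check
c=camera_params("wrist"); p=cv2.imread("pics/wrist3.png"); s=get_state(); a=R.from_quat(s["ee_rot"]).as_matrix()
w=s["gripper_width"]/2
def prj(X):
    X=R.from_quat(c["attitude"]).inv().apply(np.atleast_2d(X)-c["eye"])
    return cv2.projectPoints(X,np.zeros(3),np.zeros(3),c["K"],np.array([c["k1"],0,0,0,0]))[0][:,0]
tips=[s["tool_pos"]+a@np.array([sx*w,sy*.0075,.008]) for sx in(-1,1) for sy in(-1,1)]
ctr=np.array([.5077,-.0168]); ex=np.array([np.cos(-.358),np.sin(-.358)]); ey=np.array([-ex[1],ex[0]])
C=lambda x,y,z:np.r_[ctr+ex*x/1e3+ey*y/1e3,z/1e3]
F=[C(-63,37.5,24.5),C(37,37.5,24.5),C(-63,25.5,24.5),C(-95,90,14),C(95,90,14),C(42,17,31),C(73,17,46),C(42,-17,31),C(73,-17,46),C(-17.8,20,44),C(-17.8,-20,44)]
z=3;o=np.array([150,100]);im=cv2.resize(p[100:300,150:410],None,fx=z,fy=z,interpolation=2)
for P,col in ((tips,(255,0,255)),(F,(0,255,255))):
    for u in prj(np.array(P)): cv2.circle(im,tuple(int(v) for v in (u-o)*z),3,col,-1)
cv2.imwrite("pics/chk3.png",im)
E
```

```text
4.25 tcp [ 0.52773472 -0.02378438  0.06734135] cradle 21.211847245709826 0.4786366281186867 yaw -0.35475168036255306 w 0.08383706356901466 [-0.50188481  0.00809494 -0.03660656]
```

View pics/chk3.png

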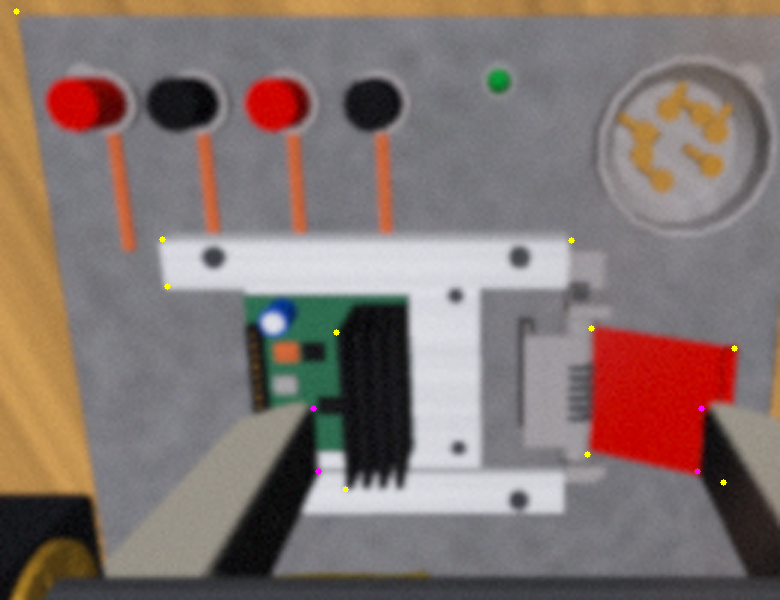

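The projected tips (magenta) and features (yellow) match the image. The sink's back is at about x -16.5, and the finger's inner face is about 4 mm behind it. Now I'll press down.

>>> move_arm --pt "-0.15 0 0.7 0" --pt "-0.05 0 0.7 0" --pt "0 0 0.5 0" --pt "0 0 0.5 0" --pt "0 0 0.4 0"

```text
time: 4.92
tool_pos: [0.5285, -0.0242, 0.0396]
ee_rot: [0.984, -0.176, 0.004, 0.008]
contact_force: [-1.4, -0.1, 5.4]
gripper_width: 0.0837
```

```bash
python3 look.py 4
```

```text
4.925 tcp [ 0.52850868 -0.02415856  0.03955781] cradle 22.067854651947048 0.39937247646462826 yaw -0.35470837581333226 w 0.08369564867460912 [-1.39055214 -0.12071974  5.3889905 ]
```

>>> move_arm --pt "-0.2 0 0.25 0" --pt "0 0 0.15 0" --pt "0 0 0.1 0"

```text
time: 5.3
tool_pos: [0.5287, -0.0242, 0.0358]
ee_rot: [0.984, -0.177, 0.006, 0.008]
contact_force: [-3.4, 0.7, 5.2]
gripper_width: 0.0836
```

```bash
python3 look.py 5 wrist scene
```

```text
5.3 tcp [ 0.52871801 -0.02417772  0.0358465 ] cradle 22.270620903992306 0.45477293755612713 yaw -0.35480229913432876 w 0.0836104255640217 [-3.38436309  0.71165599  5.17343115]
```

```bash
python3 - <<'E'
import cv2,numpy as np
a=cv2.resize(cv2.imread("pics/wrist5.png")[150:300,200:430],None,fx=2.8,fy=2.8,interpolation=2)
b=cv2.resize(cv2.imread("pics/scene5.png")[165:205,290:345],None,fx=4,fy=4,interpolation=2)
a[:b.shape[0]//1, :0]=0
c=np.zeros((a.shape[0]+b.shape[0],a.shape[1],3),np.uint8);c[:a.shape[0]]=a;c[a.shape[0]:,:b.shape[1]]=b
cv2.imwrite("pics/m5.png",c)
E
```

```text
(no output)
```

View pics/m5.png

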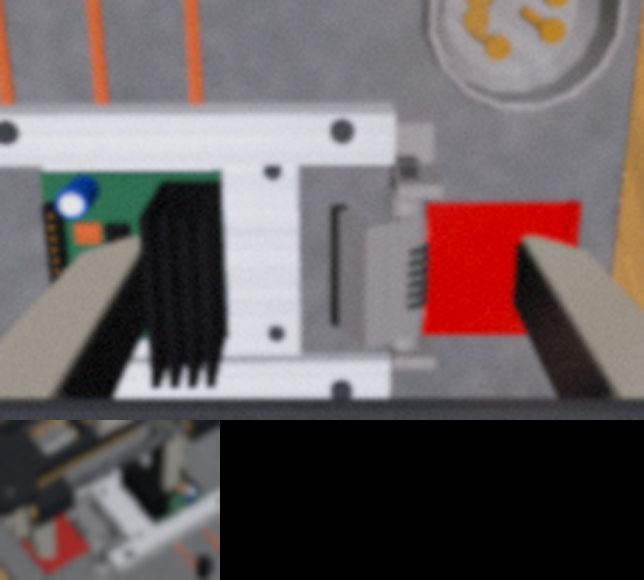

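The tab is level and held under the right finger, at about (545,270) in the crop. The jaw is raised, the module is still short of it, and the push finger is just behind the sink at about (140,250). Now I'll close in steps while shifting the arm forward, so the tab finger stays where it is.

>>> move_arm --pt "0.15 0 0.05 0" --pt "0.15 0 0.05 0" --pt "0 0 0.03 0" --claw 0.17

```text
time: 5.78
tool_pos: [0.5318, -0.0253, 0.0355]
ee_rot: [0.984, -0.176, 0.006, 0.008]
contact_force: [-2.9, 0.1, 7.5]
gripper_width: 0.0773
```

```bash
python3 look.py 6
```

```text
5.775 tcp [ 0.53184272 -0.02529444  0.03553048] cradle 25.58852885696203 0.503759213721934 yaw -0.3547089532567384 w 0.07729689852453993 [-2.93661463  0.12457648  7.45537502]
```

>>> move_arm --pt "0.12 0 0.05 0" --pt "0.1 0 0.05 0" --pt "0 0 0.05 0" --claw 0.24

```text
time: 6.15
tool_pos: [0.5349, -0.0264, 0.0355]
ee_rot: [0.984, -0.176, 0.007, 0.008]
contact_force: [-4.4, 0.9, 10.0]
gripper_width: 0.0707
```

>>> move_arm --pt "0.12 0 0.05 0" --pt "0.1 0 0.05 0" --pt "0 0 0.05 0" --claw 0.31

```text
time: 6.52
tool_pos: [0.538, -0.0276, 0.0356]
ee_rot: [0.984, -0.176, 0.008, 0.008]
contact_force: [-3.9, 0.6, 10.1]
gripper_width: 0.0642
```

```bash
python3 look.py 7 wrist; python3 - <<'E'
import cv2
cv2.imwrite("pics/m7.png",cv2.resize(cv2.imread("pics/wrist7.png")[150:300,200:430],None,fx=2.8,fy=2.8,interpolation=2))
E
```

```text
6.525 tcp [ 0.5379693  -0.02755129  0.03558093] cradle 32.11748048489127 0.5367646929857113 yaw -0.35457515953352314 w 0.06416571421799165 [-3.86219691  0.64728928 10.13402511]
```

View pics/m7.png

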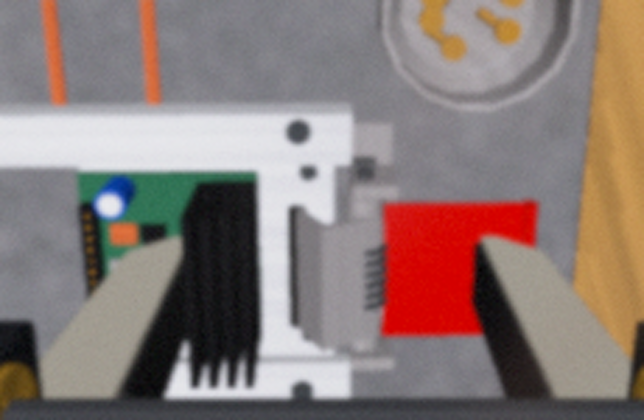

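The flange is now sliding beneath the raised jaw, straight between the guides, with about 5 mm left to go.

>>> move_arm --pt "0.1 0 0.05 0" --pt "0.1 0 0.05 0" --pt "0 0 0.05 0" --claw 0.37

```text
time: 6.95
tool_pos: [0.5393, -0.028, 0.0357]
ee_rot: [0.984, -0.176, 0.007, 0.008]
contact_force: [-3.5, -0.9, 10.5]
gripper_width: 0.0587
```

>>> move_arm --pt "0.05 0 0.05 0" --pt "0 0 0.05 0" --pt "0 0 0.05 0" --claw 0.41

```text
time: 7.32
tool_pos: [0.5378, -0.0274, 0.036]
ee_rot: [0.984, -0.176, 0.004, 0.008]
contact_force: [-3.5, 0.8, 9.4]
gripper_width: 0.0552
```

```bash
python3 look.py 8 wrist; python3 - <<'E'
import cv2
cv2.imwrite("pics/m8.png",cv2.resize(cv2.imread("pics/wrist8.png")[150:300,200:430],None,fx=2.8,fy=2.8,interpolation=2))
E
```

```text
7.325 tcp [ 0.53783581 -0.02741053  0.03602508] cradle 31.943135115411504 0.6218227079497112 yaw -0.3538324663305373 w 0.05520166349983792 [-3.5226667   0.75090088  9.36546064]
```

View pics/m8.png

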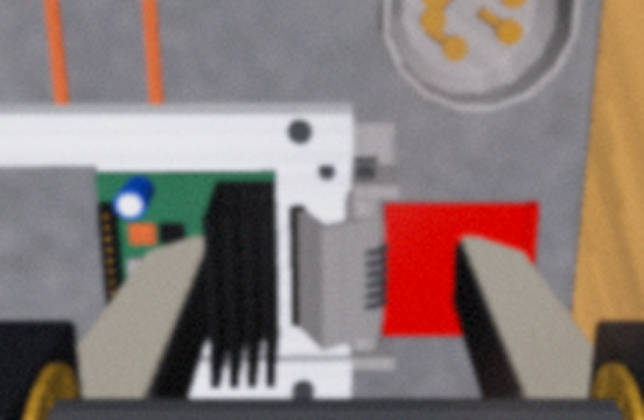

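The plate's front edge lines up with the guide ends, and the arm was pushed back while closing, so the module looks home. I'll push once more to confirm.

>>> move_arm --pt "0.2 0 0.05 0" --pt "0.2 0 0.05 0" --pt "0.1 0 0.05 0"

```text
time: 7.75
tool_pos: [0.538, -0.0275, 0.0361]
ee_rot: [0.984, -0.176, -0.002, 0.008]
contact_force: [-7.1, 0.7, 14.0]
gripper_width: 0.0553
```

```bash
python3 look.py 9
```

```text
7.75 tcp [ 0.53803583 -0.02748171  0.03612882] cradle 32.1554110981507 0.6252383695334789 yaw -0.35327636712503746 w 0.055280176867114623 [-7.08501285  0.70451473 13.98297318]
```

It moved only 0.2 mm of the 5 mm commanded while the force rose, so the module is home. I'll back off the push finger first, then lift.

>>> move_arm --pt "0 0 0.05 0" --pt "0 0 0.05 0" --pt "0 0 0.05 0" --claw 0.33

```text
time: 8.12
tool_pos: [0.5367, -0.0267, 0.0363]
ee_rot: [0.984, -0.176, -0.003, 0.008]
contact_force: [-4.7, -0.3, 7.9]
gripper_width: 0.062
```

```bash
python3 look.py 10
```

```text
8.125 tcp [ 0.53666434 -0.02667902  0.03627265] cradle 30.58960948226851 0.8964683470491206 yaw -0.3529374174872148 w 0.06203897479851766 [-4.73043486 -0.32787946  7.94179315]
```

>>> move_arm --pt "0 0 -0.3 0" --pt "0 0 -0.3 0" --pt "0 0 -0.5 0" --pt "0 0 -0.7 0" --pt "0 0 -1.5 0" --pt "0 0 -3 0" --pt "0 0 -4 0" --pt "0 0 -4 0" --pt "0 0 0 0" --pt "0 0 0 0"

```text
time: 9.38
tool_pos: [0.5379, -0.0244, 0.1872]
ee_rot: [0.984, -0.176, -0.003, 0.008]
contact_force: [-0.1, -0.1, -0.6]
gripper_width: 0.0621
```

```bash
python3 look.py 11 wrist; python3 - <<'E'
from h import *
p=cv2.imread("pics/wrist11.png"); c=camera_params("wrist")
ctr=np.array([.5077,-.0168]); ex=np.array([np.cos(-.358),np.sin(-.358)]); ey=np.array([-ex[1],ex[0]])
C=lambda x,y,z:np.r_[ctr+ex*x/1e3+ey*y/1e3,z/1e3]
def prj(X):
    X=R.from_quat(c["attitude"]).inv().apply(np.atleast_2d(X)-c["eye"])
    return cv2.projectPoints(X,np.zeros(3),np.zeros(3),c["K"],np.array([c["k1"],0,0,0,0]))[0][:,0]
q=prj(C(10,0,30))[0]; o=np.round(q-[75,55]).astype(int); z=5
im=cv2.resize(p[o[1]:o[1]+110,o[0]:o[0]+150],None,fx=z,fy=z,interpolation=2)
# home/rest predictions: guide ends (cyan), home sink back top (yellow), tab outer corners at theta .2 (magenta)
r=.3;X=40+38*np.cos(r)-2.5*np.sin(r);Z=26+38*np.sin(r)+2*np.cos(r)
for P,col in (([C(37,37.5,24.5),C(37,-37.5,24.5)],(255,255,0)),([C(5,20,44),C(5,-20,44)],(0,255,255)),([C(X,17,Z),C(X,-17,Z)],(255,0,255))):
    for u in prj(np.array(P)): cv2.circle(im,tuple(int(v) for v in (u-o)*z),3,col,-1)
cv2.imwrite("pics/m11.png",im)
E
```

```text
9.375 tcp [ 0.53786551 -0.02443856  0.18715444] cradle 30.929565265653125 3.4157765405781104 yaw -0.3528719846781866 w 0.06209167194698372 [-0.06546255 -0.1043597  -0.64902402]
```

View pics/m11.png

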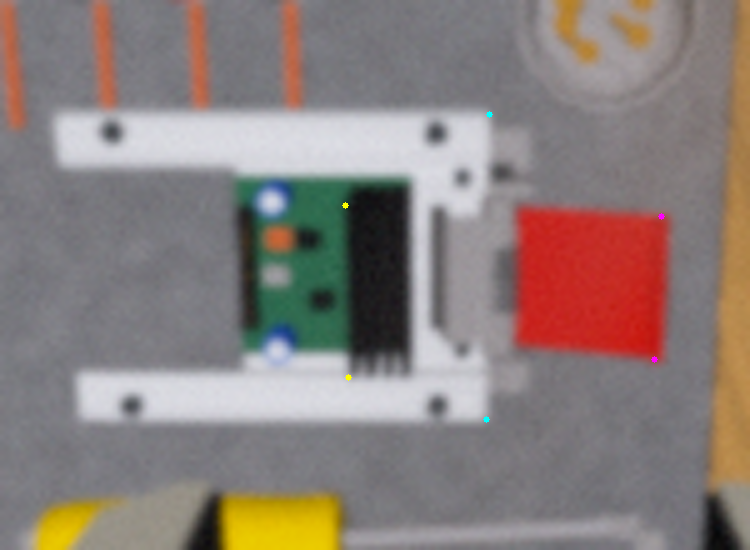

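The sink's back sits at the predicted home line (yellow, about (347,290)). The jaw overlaps the flange, and the tab's outer edge is at the clamped-angle prediction (magenta). The hand is well clear, so I'll hand in.

```bash
python3 -c "
from h import *
print(ticket.job_done())"
```

```text
the job is handed in; nothing more can be done
None
```

The module is loaded in the test cradle, the jaw is clamped on its flange, and I handed the job in with the arm clear. The hand-in gave no verdict.

**What I did:** I turned the hand along the cradle. One fingertip pressed the tab down until it was level, with the module still in front of the raised jaw. I then closed the gripper step by step while shifting the arm forward, so the other fingertip pushed the sink until the module was home. After that I backed the push finger off about 5 mm and lifted straight up, which released the tab.

**Last checks:**
- **Home:** the last push advanced only 0.2 mm of the 5 mm commanded while the force rose, so the module was against the stop.
- **Position:** in the final close view the sink's back sits within about 1 mm of the predicted home line.
- **Clamp:** the jaw overlaps the flange, and the tab's outer edge is where a clip turned about 0.2 rad should put it. I did not measure the clamping force itself.
- **Clear of everything:** the force reading is about 0 with the TCP at 0.187 m. The final close view shows nothing displaced on the cradle plate. I did not take a last look at the things on the table.

**Disagreements:** the cradle pose from the top and wrist views differed by about 1 to 2 mm. Several arm shifts landed a few millimetres off what I asked, which I corrected before touching anything. The clock stood at about 9.4 s of the 38 s at hand-in.

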